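# Find the release notch of a tile mould by touch and press it

## Task

The dried tile sits down in its wooden mould; to free it, feel with a fingertip along the top of the raised rail on the robot's side of the mould, between the two higher end blocks, until you find the notch hidden somewhere in it, then press the pad at the bottom of the notch fully down so that the tile rises, and take the hand away. Only touch and press: leave the risen tile lying in the mould, neither picked up nor pried, and do not disturb the things standing around, including those on the mould.

Things in the scene. Friction and masses are not known exactly. Their poses are not given: they have to be found in the camera images.
- mould: wooden tile mould fixed to the table, 210 mm (x) by 410 mm (y), frame top 26 mm above the table, reaching from x = -110 to +100 mm; origin at table height, +x away from the robot, y along its rail, z up. A 114 mm square well centred at x = 7 mm, y = 0 holds the tile. The rail stands along the robot's side at x = -88 mm.
- rail_mid (a point): middle of the rail's top, 44 mm above the table; y along the rail, which is 30 mm wide, fixed, and open from y = -88 to +88 mm. It has one notch, cut across its full width, 36 mm long along y, 9 mm deep, centred anywhere from y = -55 to +55 mm (differs each time, not given). The notch's floor is a pad of the same wood, top 35 mm above the table at rest.
- rail_end (a point): point on the rail's top where its +y end goes under an end block, 88 mm from rail_mid; the -y end is the mirror image. The end blocks are 36 mm wide and 117 mm long, tops 50 mm above the table, 6 mm higher than the rail.
- release (a joint): the pad in the notch: 0 at rest, growing in m as it is pressed straight down, 0.007 fully down (its top then 28 mm above the table). It yields at about 9 to 11 N, not to a lighter touch (more if the finger also rubs on a side of the notch), and stays where it is left. Every mm pressed lifts the tile 1.5 mm.
- tile: terracotta tile 110 x 110 x 10 mm, loose in the mould's well, resting on an ejector plate; origin under its centre, 14 mm above the table at the start (its top 2 mm below the frame's) and 24.5 mm when fully raised
- star_cutter: star-shaped open steel clay cutter, 56 mm across, 22 mm tall, standing loose on the mould's frame beside the tile; origin under its centre
- slip_pot: small blue ceramic cup, 48 mm across, 42 mm tall, standing loose on the mould's frame on the other side of the tile; origin under its centre
- flower_cutter: open steel clay cutter, 52 mm across, 22 mm tall, loose on the table; origin under its centre
- bowl: white ceramic bowl, 110 mm across, 50 mm tall, loose on the table; origin under its centre
- heart: heart-shaped fired clay piece, about 105 by 105 mm, 9 mm thick, loose on the table; origin under its middle
- glaze_jar: capped glass jar, 56 mm across, 75 mm tall, loose on the table; origin under its centre
Not all that is in view belongs to the job. Leave any pink or yellow look-alike of the tile alone.

How it is judged (in metres and radians):
On the way, in this order (a step that is already met when the one before it is completed fails the run):
1. a finger touches the rail between the end blocks while the pad is not yet pressed (x of the grasp point in the frame of rail_mid between -0.06 and 0.06 m and y of the grasp point in the frame of rail_mid between -0.11 and 0.11 m and z of the grasp point in the frame of rail_mid below 0.07 m and contact force between the fingers and anything else above 0.3 N and value of joint release below 0.002 m), for 0.02 s.
2. the pad is pressed down (5.5 of its 7 mm) by the finger at the rail (x of the grasp point in the frame of rail_mid between -0.06 and 0.06 m and y of the grasp point in the frame of rail_mid between -0.11 and 0.11 m and z of the grasp point in the frame of rail_mid below 0.07 m and contact force between the fingers and anything else above 1 N and value of joint release above 0.0055 m), for 0.02 s.
At the end, for the whole second after the job is handed in: The release pad is down (at least 5 mm of its 7 mm) and stays down, and the tile lies level (within 0.08 rad) and at rest in its well, raised by at least 7 mm, not removed (value of joint release above 0.005 m and z of tile in the frame of mould between 0.021 and 0.028 m and horizontal distance between tile and mould below 0.015 m and angle between tile's own z axis and vertical below 0.08 rad and linear speed of tile below 0.02 m/s); the robot touches nothing.
It fails at once if the tile is lifted or carried (z of tile in the frame of mould above 0.033 m or horizontal distance between tile and mould above 0.025 m).
It fails at once if the tile is pried up on edge (angle between tile's own z axis and vertical above 0.2 rad).
It fails at once if a bystander is pushed more than 30 mm, or lifted (distance of any of star_cutter, slip_pot, flower_cutter, bowl, heart, glaze_jar from where it was at the start of the episode above 0.03 m).
It fails at once if a bystander is tipped over (angle between any of star_cutter, slip_pot, flower_cutter, bowl, heart, glaze_jar's own z axis and vertical above 0.5 rad).
It also fails if it takes over 58 s, if anything falls off the work surface, if the arm or the gripper's body presses on something with over 40 N, if the wrist force passes 120 N, or if a joint passes its speed limit or range.

## Robot

A 7-joint arm with a two-finger parallel gripper is mounted at the origin on the work surface. World frame = base frame: x ahead of the robot, y to its left, z up, the work surface at z = 0. Lengths are in m, angles in degrees, forces in N, time in s.
With the tool pointing down it reaches from about 0.425 to 0.8 m from the base axis. Payload 8.3 kg.
Tool frame: the origin (TCP) lies between the finger pads; the fingertips stand 8 mm ahead of it and the grasp point (between the pads) lies 11 mm behind it (arm.nose_length is the distance from the TCP to the fingertips, in m); z points along the fingers, y is the line along which they close (so a half turn about z gives the same grasp; the last joint's range is limited). The gripper opens to 85 mm and grips with 20 to 120 N. Pads are 22 mm wide; open, the fingers measure 114 mm over their backs; the gripper's body (76 mm by 85 mm) begins 54 mm behind the grasp point. The pads swing forward as they close: fully open they stand 13 mm farther back than shut.
Start: joints at [-70.411, 21.967, 0.94, 78.501, -0.361, 79.538, -2.664], TCP at [0.246, 0.574, 0.239] pointing down, gripper open.
Joint ranges: [-169.22, 169.22], [-14.56, 117.87], [-87.37, 89.26], [10.42, 133.3], [-82.24, 262.24], [0.94, 117.77], [-172.7, 172.7]. Speed limits (degrees/s): [136.94, 136.94, 172.46, 172.46, 180, 180, 180].

## Interface

Orientations are given as a 3x3 rotation matrix whose columns are the frame's x, y, z axes.
In Python, from workcell import arm gives the robot as it stands.
- The arm moves only by the tool send_rows, never from a script. Its argument "commands" is a list that holds one entry, the list of rows, each a list of 6 numbers: the shift along the tool's x, y, z in m, then the turn, a rotation vector about the tool's x, y, z in rad. A call has exactly 10 rows; each row is the pose to reach, as a shift and turn from the pose commanded when the call began, along the tool's axes at that moment; what a row does not reach only later rows make up. A row lasts 1/12 s, in which the tool goes at most 41.7 mm and 7.16 degrees, less where a joint would pass 70% of its speed; a pose out of reach is approached as far as the arm can. A call with a gripper value outside its range is refused whole. "fingers" is the finger opening in m, from 0 to 0.0854, set as the call begins (left out, the last holds). The fingers move at their own pace and stop on an object; "force" is the grip in N (left out, the last holds). Time passes only in rows, so rows that repeat a pose let the fingers close, or fill a call up. It gives the time, the measured TCP pose, the force, the opening and the grip force at its end, in the units of the state.
- arm.observe(): the state, without advancing time (a new reading comes with each control period).
- arm.get_image(name): name is "scene" or "side" or "wrist"; returns the picture (420x560x3 uint8, red, green, blue); there is no depth.
- arm.calibration(name): a dict with "camera_matrix" (3x3 intrinsics, pixels), "cam_to_world" (4x4, takes a point from camera to world coordinates); the wrist camera has in their place "hand_eye" (4x4, takes a point from camera to tool coordinates, whose origin is the TCP and whose axes are the flange's). Camera axes: x right, y down, z forward; pixel columns grow to the right and rows downward; lengths in m; the calibration is good to about 2 mm. A picture is of the moment at which its call begins: read the wrist's pose just before it. calibration takes no time and is no camera call.
- arm.close_job(): hands the job in; it is judged then, once.
The state is a dict: "time_s": time; "joint_pos": joint angles; "dq": joint speeds; "joint_torque": joint torques, N m; "tcp_pos": TCP position; "ee_rot": TCP orientation; "contact_force": force on the tool from outside, world axes, zero at the start; "torque": the same for the moment, N m; "opening": finger opening in m; "gripper_force": force on a finger pad.
Only numpy, scipy, OpenCV 4.12 (cv2) and the standard library are available. Lean on these libraries where they do the work, as an engineer would, in place of code of your own. Each camera call takes 0.05 s, during which the arm holds its last target. There are 200 camera calls.

## Working session

There is one attempt and no reset: what is moved stays moved. The work goes in short steps, Python scripts to look and compute and a tool call to move; the robot and the scene stay as the last step left them, time stands still between calls to the robot, and variables do not carry over. Pictures are saved under pics/ and viewed, at most 10 in all, crops included, and the job is handed in when it is done.

Besides the shell and the picture viewer there is one more tool, called after "Call:" as name(argument=value, ...), one argument or row to a line, values as JSON. send_rows: Moves the arm, as the interface text tells. Its arguments: {"type":"object","properties":{"commands":{"type":"array"},"fingers":{"type":"number"},"force":{"type":"number"}},"required":["commands"]}

```bash
mkdir -p pics; python3 - <<'E'
from workcell import arm
import cv2,numpy as np
np.set_printoptions(precision=4,suppress=True)
for n in("scene","side"):
    cv2.imwrite(f"pics/{n}.png",arm.get_image(n)[:,:,::-1]);c=arm.calibration(n);print(n,c["camera_matrix"],c["cam_to_world"])
print(arm.calibration("wrist"));print(arm.observe(),arm.nose_length)
E
```

```text
scene [[454.3264   0.     282.6461]
 [  0.     454.3264 213.7674]
 [  0.       0.       1.    ]] [[-0.7753  0.3558 -0.5219  1.1597]
 [ 0.6315  0.4216 -0.6507  0.7897]
 [-0.0115 -0.8341 -0.5515  0.7398]
 [ 0.      0.      0.      1.    ]]
side [[498.4778   0.     285.8   ]
 [  0.     498.4778 211.2477]
 [  0.       0.       1.    ]] [[ 0.743  -0.4343  0.5092 -0.2249]
 [-0.6691 -0.4984  0.5513 -0.7771]
 [ 0.0143 -0.7503 -0.6609  0.9866]
 [ 0.      0.      0.      1.    ]]
{'camera_matrix': array([[290.7057,   0.    , 276.8688],
       [  0.    , 290.7057, 214.5262],
       [  0.    ,   0.    ,   1.    ]]), 'hand_eye': array([[ 0.0004, -0.9643, -0.2647,  0.0666],
       [ 1.    ,  0.0002,  0.0007, -0.0001],
       [-0.0006, -0.2647,  0.9643, -0.134 ],
       [ 0.    ,  0.    ,  0.    ,  1.    ]])}
{'time_s': 0.1, 'joint_pos': array([-70.4099,  22.0105,   0.9389,  78.5541,  -0.3603,  79.5376,
        -2.664 ]), 'dq': array([-0.0917, -0.0779,  0.0113, -0.1137, -0.0472,  0.117 , -0.0954]), 'joint_torque': array([  0.0031, -62.913 ,   0.8473, -37.2755,   0.0166,   0.0104,
        -0.    ]), 'tcp_pos': array([0.246 , 0.5741, 0.2384]), 'ee_rot': array([[-0.9192,  0.3938, -0.0006],
       [ 0.3938,  0.9192, -0.0016],
       [-0.    , -0.0017, -1.    ]]), 'contact_force': array([ 0.0251, -1.6865, -1.1038]), 'torque': array([ 0.023 , -0.0185,  0.0465]), 'gripper_force': 0.0, 'opening': 0.08541363630716112} 0.008
```

View pics/scene.png

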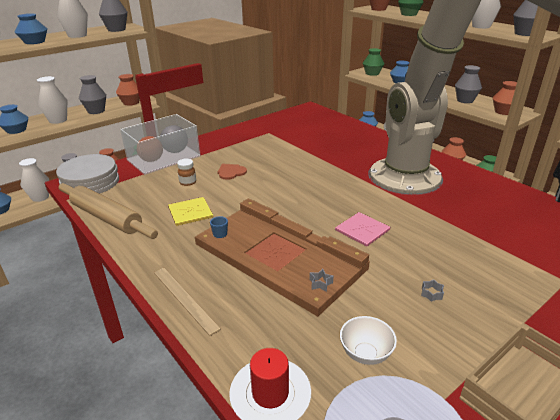

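View pics/side.png

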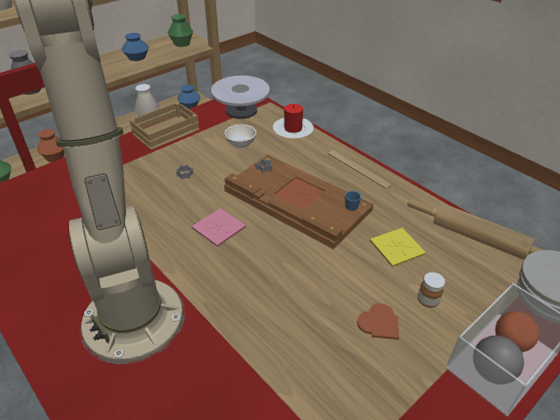

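The scene view shows the mould centred near (285,255). Its rail is on the robot's side, with end blocks at about (262,212) and (340,255). The star cutter is at (320,280) and the blue pot at (219,227). The tile in the well, at (275,250), is terracotta; the pink (362,228) and yellow (190,210) squares lying on the table are look-alikes. The side view shows the same mould at (298,198). I'll enlarge the mould in both views.

```bash
python3 - <<'E'
import cv2,numpy as np
a=cv2.imread("pics/scene.png")[190:320,185:385];b=cv2.imread("pics/side.png")[145:250,215:385]
a=cv2.resize(a,None,fx=4,fy=4,interpolation=2);b=cv2.resize(b,None,fx=4,fy=4,interpolation=2)
cv2.imwrite("pics/c1.png",a);cv2.imwrite("pics/c2.png",b)
E
```

```text
(no output)
```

View pics/c1.png

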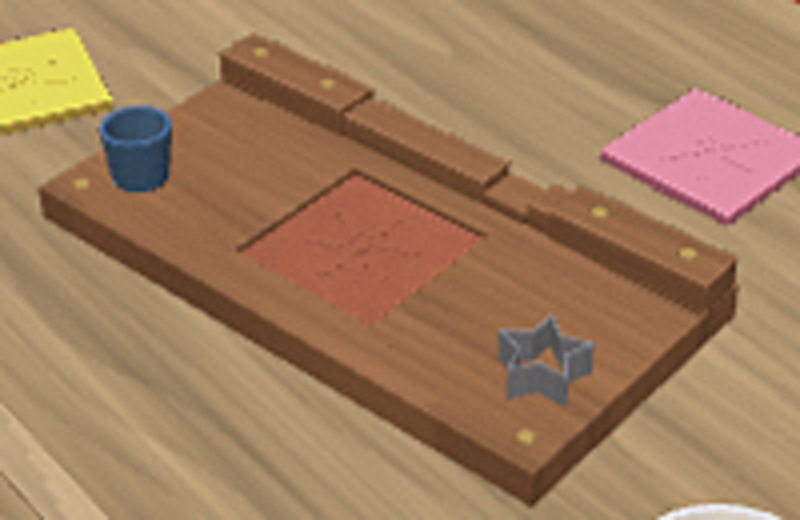

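View pics/c2.png

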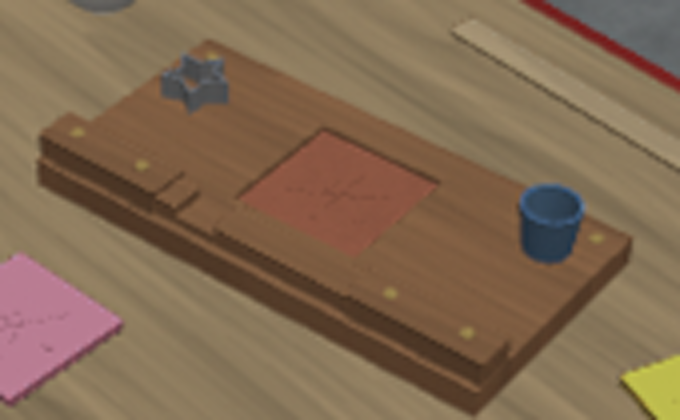

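The crops show the notch as a gap in the rail near the +y end block: c1 (487–530,165–215) and c2 (160–217,180–235). Only the terracotta tile lies in the mould's well, so it is the one meant. I'll triangulate the nails, the well corners and the notch.

```bash
cat > h.py <<'E'
from workcell import arm
import cv2,numpy as np
np.set_printoptions(precision=4,suppress=True)
def P(n):
    c=arm.calibration(n);return c["camera_matrix"]@np.linalg.inv(c["cam_to_world"])[:3]
def tri(a,b):
    X=cv2.triangulatePoints(P("scene"),P("side"),np.float64(a).T,np.float64(b).T);return (X[:3]/X[3]).T
def ray(n,uv,z):
    c=arm.calibration(n);T=c["cam_to_world"];d=T[:3,:3]@np.linalg.solve(c["camera_matrix"],[*uv,1]);return T[:3,3]+d*(z-T[2,3])/d[2]
E
python3 - <<'E'
from h import *
a=np.array([(260,52),(327,84),(600,211),(688,253),(485,237),(355,173),(237,250),(368,325),(533,475),(42,192),(526,437),(82,184)])/4+[185,190]
b=np.array([(467,332),(390,293),(142,165),(78,132),(237,197),(355,255),(440,183),(325,128),(207,42),(630,242),(210,56),(596,238)])/4+[215,145]
W=tri(a,b);print(W)
c=W[4:8].mean(0);y=W[3,:2]+W[2,:2]-W[0,:2]-W[1,:2];y/=np.linalg.norm(y);x=np.array([y[1],-y[0]])
print("axes",x,y,"yaw",np.degrees(np.arctan2(x[1],x[0])))
O=c[:2]-.007*x; M=W[:4,:2].mean(0)
print("rail mid from well",O-.088*x,"from nails",M)
rm=M
for p,q in((W,"pts"),):print(np.c_[(p[:,:2]-rm)@x,(p[:,:2]-rm)@y])
for n,off,pts in(("scene",(185,190),[(487,187),(508,163),(372,93),(343,110)]),("side",(215,145),[(160,207),(190,180),(217,232)])):
  for p in pts:
    X=ray(n,np.array(p)/4+off,.044);print(n,p,(X[:2]-rm)@x,(X[:2]-rm)@y)
E
```

```text
[[ 0.544  -0.1296  0.0499]
 [ 0.5325 -0.0658  0.0494]
 [ 0.4916  0.1606  0.0496]
 [ 0.4805  0.2248  0.0493]
 [ 0.5415  0.1089  0.0234]
 [ 0.5622  0.0008  0.0238]
 [ 0.6701  0.0184  0.0237]
 [ 0.6512  0.1279  0.0231]
 [ 0.6588  0.2812  0.0214]
 [ 0.7311 -0.1209  0.0197]
 [ 0.6444  0.2602  0.025 ]
 [ 0.7096 -0.1049  0.0253]]
axes [0.9842 0.1769] [-0.1769  0.9842] yaw 10.189912620655228
rail mid from well [0.5128 0.0472] from nails [0.5122 0.0475]
[[ 0.     -0.1799]
 [-0.     -0.1151]
 [-0.0002  0.1149]
 [ 0.0002  0.1801]
 [ 0.0397  0.0553]
 [ 0.041  -0.0548]
 [ 0.1503 -0.0566]
 [ 0.1511  0.0545]
 [ 0.1856  0.2041]
 [ 0.1857 -0.2045]
 [ 0.1677  0.1859]
 [ 0.1674 -0.1849]]
scene (487, 187) 0.017138118236952528 0.04207893208559297
scene (508, 163) -0.012544113391705596 0.036289100082974264
scene (372, 93) -0.018426223769371135 -0.08736152480563689
scene (343, 110) 0.010231574838493377 -0.08875184366628942
side (160, 207) -0.023186661887171438 0.07485121538553931
side (190, 180) 0.015049901064885542 0.07790209116667185
side (217, 232) -0.018885530003742573 0.02403299735063927
```

The mould pose is consistent: rail_mid at (0.5125, 0.0474), yaw 10.2°. The notch looks centred near y = +0.055. I'll bring the hand over with the fingers shut and the tool x axis along the rail, so the 22 mm width goes into the 36 mm notch.

Call:
send_rows(
  commands=[
    [[-0.026, -0.0215, 0.0047, 0, 0, 0.0988], [-0.052, -0.043, 0.0094, 0, 0, 0.1976], [-0.078, -0.0645, 0.0141, 0, 0, 0.2964], [-0.104, -0.086, 0.0188, 0, 0, 0.3952], [-0.13, -0.1075, 0.0235, 0, 0, 0.494], [-0.156, -0.129, 0.0282, 0, 0, 0.5928], [-0.182, -0.1505, 0.0329, 0, 0, 0.6916], [-0.208, -0.172, 0.0376, 0, 0, 0.7904], [-0.234, -0.1935, 0.0423, 0, 0, 0.8892], [-0.26, -0.215, 0.047, 0, 0, 0.988]],
  ],
  fingers=0,
  force=40,
)

```text
time_s: 0.93
tcp_pos: [0.4007, 0.2727, 0.1918]
ee_rot: [[-0.172, 0.985, -0.0], [0.985, 0.172, -0.0], [-0.0, -0.001, -1.0]]
contact_force: [0.7, 0.1, 0.1]
opening: 0.0003
gripper_force: 0.0
```

```bash
cat >> h.py <<'E'
yv=np.array([-.1769,.9842,0]);xv=np.array([.9842,.1769,0]);rm=np.array([.5125,.0474,.044])
def go(s,z):
    o=arm.observe();R=o["ee_rot"];t=rm+s*yv;t[2]=z
    Rt=np.array([yv,xv,[0,0,-1.]]).T
    print("t",o["time_s"],"tcp",o["tcp_pos"],"local",(o["tcp_pos"]-rm)@xv,(o["tcp_pos"]-rm)@yv,"F",o["contact_force"],"open",o["opening"])
    print("shift",R.T@(t-o["tcp_pos"]),"turn",cv2.Rodrigues(R.T@Rt)[0].ravel())
E
python3 -c "
from h import *
go(.015,.12)"
```

```text
t 0.9333 tcp [0.4007 0.2727 0.1918] local -0.07020499528249456 0.2415702735899186 F [0.6838 0.1344 0.1314] open 0.000347145892593248
shift [-0.2262  0.0713  0.0718] turn [-0.0005  0.0001 -0.0046]
```

Call:
send_rows(
  commands=[
    [[-0.032, 0.01, 0.01, 0, 0, 0], [-0.064, 0.02, 0.02, 0, 0, 0], [-0.096, 0.03, 0.03, 0, 0, 0], [-0.128, 0.04, 0.04, 0, 0, 0], [-0.16, 0.05, 0.05, 0, 0, 0], [-0.192, 0.06, 0.06, 0, 0, -0.003], [-0.218, 0.069, 0.07, 0, 0, -0.005], [-0.226, 0.071, 0.072, 0, 0, -0.005], [-0.226, 0.071, 0.072, 0, 0, -0.005], [-0.226, 0.071, 0.072, 0, 0, -0.005]],
  ],
)

```text
time_s: 1.77
tcp_pos: [0.5099, 0.0651, 0.1201]
ee_rot: [[-0.181, 0.983, -0.001], [0.983, 0.181, 0.0], [0.0, -0.001, -1.0]]
contact_force: [-0.3, -0.1, 0.5]
opening: -0.0001
gripper_force: 0.0
```

```bash
python3 -c "
from h import *
go(.015,.06)
o=arm.observe();im=arm.get_image('wrist');cv2.imwrite('pics/w.png',im[:,:,::-1])
c=arm.calibration('wrist');T=np.eye(4);T[:3,:3]=o['ee_rot'];T[:3,3]=o['tcp_pos'];C=np.linalg.inv(T@c['hand_eye'])
for s in (0,.037,.055,.073,.088):
  for d in(-.015,.015):
    p=rm+s*yv+d*xv;q=c['camera_matrix']@(C@[*p,1])[:3];print(s,d,q[:2]/q[2])
"
```

```text
t 1.7667 tcp [0.5099 0.0651 0.1201] local 0.0006007077566012437 0.017853693260694466 F [-0.3298 -0.1494  0.516 ] open -0.00012350341778710118
shift [-0.0029 -0.0006  0.0601] turn [-0.001  -0.0002  0.0046]
0 -0.015 [256.2423 248.0243]
0 0.015 [295.0077 248.2157]
0.037 -0.015 [255.5556 201.3358]
0.037 0.015 [296.0809 201.54  ]
0.055 -0.015 [255.1985 177.055 ]
0.055 0.015 [296.639 177.266]
0.073 -0.015 [254.8249 151.6522]
0.073 0.015 [297.2228 151.8703]
0.088 -0.015 [254.5001 129.5687]
0.088 0.015 [297.7304 129.7932]
```

View pics/w.png

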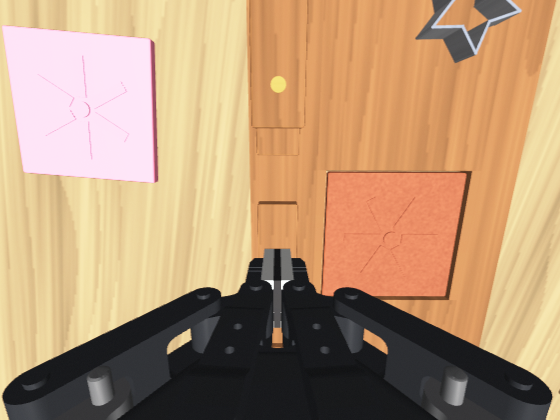

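The wrist view shows the notch in the rail between rows 203 and 154, so about y = 0.036–0.071 and centred near 0.0535. I'll touch the rail first at y ≈ 0.015.

Call:
send_rows(
  commands=[
    [[-0.002, 0, 0.02, 0, 0, 0.003], [-0.003, 0, 0.04, 0, 0, 0.005], [-0.003, 0, 0.056, 0, 0, 0.005], [-0.003, 0, 0.062, 0, 0, 0.005], [-0.003, 0, 0.0635, 0, 0, 0.005], [-0.003, 0, 0.065, 0, 0, 0.005], [-0.003, 0, 0.066, 0, 0, 0.005], [-0.003, 0, 0.067, 0, 0, 0.005], [-0.003, 0, 0.068, 0, 0, 0.005], [-0.003, 0, 0.0685, 0, 0, 0.005]],
  ],
)

```text
time_s: 2.65
tcp_pos: [0.5112, 0.0618, 0.0522]
ee_rot: [[-0.177, 0.984, 0.001], [0.984, 0.177, 0.0], [0.0, 0.001, -1.0]]
contact_force: [0.8, -1.0, 0.5]
opening: -0.0001
gripper_force: 0.0
```

Call:
send_rows(
  commands=[
    [[0, 0, 0.0003, 0, 0, 0], [0, 0, 0.0006, 0, 0, 0], [0, 0, 0.0009, 0, 0, 0], [0, 0, 0.0012, 0, 0, 0], [0, 0, 0.0012, 0, 0, 0], [0, 0, 0.0012, 0, 0, 0], [0, 0, 0.0012, 0, 0, 0], [0, 0, 0.0012, 0, 0, 0], [0, 0, 0.0012, 0, 0, 0], [0, 0, 0.0012, 0, 0, 0]],
  ],
)

```text
time_s: 3.48
tcp_pos: [0.5112, 0.0618, 0.0521]
ee_rot: [[-0.177, 0.984, 0.001], [0.984, 0.177, 0.001], [0.001, 0.001, -1.0]]
contact_force: [-5.6, 0.4, 15.4]
opening: 0.0
gripper_force: 7.8
```

That is clear contact: 15 N with the tip at 44 mm. I'll ease to a light touch and slide along the rail toward +y.

Call:
send_rows(
  commands=[
    [[0, 0, -0.0009, 0, 0, 0], [0.005, 0, -0.0009, 0, 0, 0], [0.01, 0, -0.0009, 0, 0, 0], [0.015, 0, -0.0009, 0, 0, 0], [0.02, 0, -0.0009, 0, 0, 0], [0.024, 0, -0.0009, 0, 0, 0], [0.024, 0, -0.0009, 0, 0, 0], [0.024, 0, -0.0009, 0, 0, 0], [0.024, 0, -0.0009, 0, 0, 0], [0.024, 0, -0.0009, 0, 0, 0]],
  ],
)

```text
time_s: 4.32
tcp_pos: [0.5074, 0.0857, 0.0521]
ee_rot: [[-0.177, 0.984, 0.002], [0.984, 0.177, 0.0], [-0.0, 0.002, -1.0]]
contact_force: [0.5, -1.1, 6.3]
opening: -0.0001
gripper_force: 2.9
```

Call:
send_rows(
  commands=[
    [[0.003, 0, 0, 0, 0, 0], [0.006, 0, 0, 0, 0, 0], [0.009, 0, 0, 0, 0, 0], [0.012, 0, 0, 0, 0, 0], [0.014, 0, 0, 0, 0, 0], [0.014, 0, 0, 0, 0, 0], [0.014, 0, 0, 0, 0, 0], [0.014, 0, 0, 0, 0, 0], [0.014, 0, 0, 0, 0, 0], [0.014, 0, 0, 0, 0, 0]],
  ],
)

```text
time_s: 5.15
tcp_pos: [0.5041, 0.0989, 0.0515]
ee_rot: [[-0.177, 0.984, -0.0], [0.984, 0.177, -0.0], [-0.0, -0.0, -1.0]]
contact_force: [-0.5, 1.0, 0.3]
opening: -0.0001
gripper_force: 0.0
```

```bash
python3 -c "
from h import *
go(.0535,.043)"
```

```text
t 5.15 tcp [0.5041 0.0989 0.0515] local 0.0008702004584310238 0.052171107651858784 F [-0.4948  0.9563  0.3134] open -0.00014704988268669664
shift [ 0.0013 -0.0009  0.0085] turn [-0.0001  0.0001 -0.0001]
```

The force vanished and the tip dropped, so the finger is over the notch. I'll shift 1.3 mm toward the centre and go down to the pad, expecting it at TCP z ≈ 0.043.

Call:
send_rows(
  commands=[
    [[0.0013, -0.001, 0.001, 0, 0, 0], [0.0013, -0.001, 0.003, 0, 0, 0], [0.0013, -0.001, 0.005, 0, 0, 0], [0.0013, -0.001, 0.0065, 0, 0, 0], [0.0013, -0.001, 0.0075, 0, 0, 0], [0.0013, -0.001, 0.0082, 0, 0, 0], [0.0013, -0.001, 0.0086, 0, 0, 0], [0.0013, -0.001, 0.0089, 0, 0, 0], [0.0013, -0.001, 0.0089, 0, 0, 0], [0.0013, -0.001, 0.0089, 0, 0, 0]],
  ],
)

```text
time_s: 5.98
tcp_pos: [0.5028, 0.1001, 0.0431]
ee_rot: [[-0.177, 0.984, -0.0], [0.984, 0.177, 0.0], [0.0, -0.0, -1.0]]
contact_force: [-3.5, -0.3, 7.9]
opening: -0.0002
gripper_force: 3.8
```

Pad contact is at z = 0.0431 with 8 N, as predicted. Next I'll press it 7 mm down, to about z = 0.0361.

Call:
send_rows(
  commands=[
    [[0, 0, 0.001, 0, 0, 0], [0, 0, 0.002, 0, 0, 0], [0, 0, 0.003, 0, 0, 0], [0, 0, 0.004, 0, 0, 0], [0, 0, 0.005, 0, 0, 0], [0, 0, 0.006, 0, 0, 0], [0, 0, 0.0065, 0, 0, 0], [0, 0, 0.007, 0, 0, 0], [0, 0, 0.0074, 0, 0, 0], [0, 0, 0.0074, 0, 0, 0]],
  ],
)

```text
time_s: 6.82
tcp_pos: [0.5029, 0.1001, 0.0361]
ee_rot: [[-0.177, 0.984, -0.0], [0.984, 0.177, 0.001], [0.001, -0.0, -1.0]]
contact_force: [-5.2, -0.9, 11.6]
opening: -0.0001
gripper_force: 6.3
```

Call:
send_rows(
  commands=[
    [[0, 0, 0.0003, 0, 0, 0], [0, 0, 0.0005, 0, 0, 0], [0, 0, 0.0007, 0, 0, 0], [0, 0, 0.0007, 0, 0, 0], [0, 0, 0.0007, 0, 0, 0], [0, 0, 0.0007, 0, 0, 0], [0, 0, 0.0007, 0, 0, 0], [0, 0, 0.0007, 0, 0, 0], [0, 0, 0.0007, 0, 0, 0], [0, 0, 0.0007, 0, 0, 0]],
  ],
)

```text
time_s: 7.65
tcp_pos: [0.5029, 0.1001, 0.036]
ee_rot: [[-0.177, 0.984, -0.0], [0.984, 0.177, 0.001], [0.001, -0.0, -1.0]]
contact_force: [-8.5, -1.7, 20.4]
opening: -0.0
gripper_force: 10.2
```

The pad is at its stop: z = 0.0360, with the force climbing to 20 N. I'll lift straight up.

Call:
send_rows(
  commands=[
    [[0, 0, -0.003, 0, 0, 0], [0, 0, -0.01, 0, 0, 0], [0, 0, -0.025, 0, 0, 0], [0, 0, -0.045, 0, 0, 0], [0, 0, -0.07, 0, 0, 0], [0, 0, -0.1, 0, 0, 0], [0, 0, -0.125, 0, 0, 0], [0, 0, -0.14, 0, 0, 0], [0, 0, -0.14, 0, 0, 0], [0, 0, -0.14, 0, 0, 0]],
  ],
)

```text
time_s: 8.48
tcp_pos: [0.5035, 0.1003, 0.1754]
ee_rot: [[-0.177, 0.984, 0.002], [0.984, 0.177, 0.001], [0.001, 0.002, -1.0]]
contact_force: [-0.8, -0.7, 0.4]
opening: -0.0002
gripper_force: 0.0
```

```bash
python3 -c "
from h import *
go(.0535,.18)
a=arm.get_image('scene')[190:320,185:385,::-1]
cv2.imwrite('pics/end.png',cv2.resize(a,None,fx=4,fy=4,interpolation=2))"
```

```text
t 8.4833 tcp [0.5035 0.1003 0.1754] local 0.0004851715238093305 0.053687671892544045 F [-0.8488 -0.7367  0.3943] open -0.0001707246667082567
shift [-0.0002 -0.0005 -0.0046] turn [ 0.0021 -0.0005  0.0002]
```

View pics/end.png

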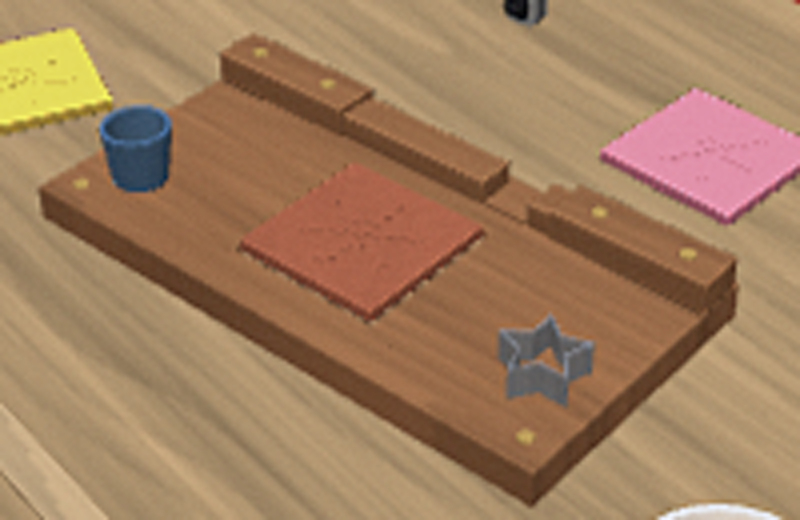

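The tile at (362,240) now stands level and proud of the frame. The pad at (510,200) is down, the pot and star are unmoved, and the hand is clear.

```bash
python3 -c "
from workcell import arm
print(arm.close_job())"
```

```text
the job is handed in; nothing more can be done
None
```

I found the notch by touch at about y = +0.054 m and pressed its pad the full 7 mm; in the last picture the tile is raised and level, the pot and star cutter beside it haven't moved, and the hand is clear. The job is handed in, with no verdict returned.

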